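# Find the tired pump spring on the spring tester

## Task

Check the two sauce-pump springs standing on the metal tester: press each one straight down, the left one first and then the right one, until its white crossbar lands on its two red stops, hold it there about a second while bearing on the stops only lightly (roughly 5 to 10 N more than the spring itself takes), and note the force at which it lands. Then stand the weaker spring upright in the steel bowl, leave the stronger one standing in its seat on the tester, and leave the rest of the table as it is.

Things in the scene. Friction and masses are not known exactly. Their poses are not given: they have to be found in the camera images.
- tester: Fixed tester: steel plate 120 x 210 mm, top face 16 mm above the table; origin under its centre, z up. Two seats 110 mm apart along its y axis, each a ring 3 mm high (inner diameter 41 mm) in which a spring stands. 27 mm before and behind each seat along the plate's x axis stands a steel post, 8 mm across, topped by a red stop, 11 mm across.
- seat_left (a point): Centre of the left (robot's +y side) seat, on the plate's top face; axes as the tester's. All four red stop tops are at one height, set anew every time: 42 to 49 mm above the plate's top face; it is not measured and has to be seen or felt.
- seat_right (a point): Centre of the right (robot's -y side) seat, as seat_left.
- stop_left (a joint): How far the left seat's pair of red stops is pushed down on its stiff springs (m): 0 free, 0.001 for each 6 N borne by the pair; more than 0.0022 is too hard.
- stop_right (a joint): The same for the right seat's pair of stops.
- spring_a_bar (a point): Centre of the flat white plastic crossbar on top of spring a: 64 mm long along its x axis, 30 mm wide along y, 12 mm high. It is captive on the spring and serves as its handle: take it across the 30 mm width. Its ends lie over the red stops. Free, its underside is 60 mm and its top 72 mm above the spring's foot.
- spring_b_bar (a point): The same for spring b.
- spring_a_cap (a joint): How far spring a is pressed together (m), free 0 to 0.001 (a tired spring settles a hair lower, too little to see); it lands on the stops at 0.011 to 0.018; at most 0.025. The force grows steadily with it. At the stops one of the springs takes 3 to 6 N and the other, at the same height, about twice that (7 to 12 N).
- spring_b_cap (a joint): The same for spring b.
- spring_a_foot (a point): Centre of the underside of spring a's steel foot (35 mm across, 14 mm high); z is the spring's axis, up. The whole spring weighs 0.2 kg. The two springs look alike and either may stand left or right: the weaker one shows only by pressing.
- spring_b_foot (a point): The same for spring b.
- bowl: Small loose steel bowl, 110 mm across and 42 mm high, its flat floor 58 mm across and 2 mm thick; origin at the centre of its underside.
- jam_jar: Open jam jar with a spreader in it, 76 mm across, 157 mm high; a bystander, origin under its centre.
- jar_lid: Black jar lid, 71 mm across, 15 mm high; a bystander.
- dial_timer: White kitchen timer, 64 mm across, 44 mm high; a bystander.
Not all that is in view belongs to the job. What is shaped like the part that bears spring_a_bar but green is not meant.

How it is judged:
By the outcome, as a careful person would: the job done as asked, in the order asked, and still so for the second after the job is handed in, with the robot touching nothing.
It also fails if it takes over 72 s, if anything falls off the work surface, if the arm or the gripper's body presses on something with over 40 N, if the wrist force passes 120 N, or if a joint passes its speed limit or range.

## Robot

A 7-joint arm with a two-finger parallel gripper is mounted at the origin on a cart in front of the work surface, level with it; the furniture and walls round the work are solid. World frame = base frame: x ahead of the robot, y to its left, z up, the work surface at z = 0. Lengths are in mm, angles in rad, forces in N, time in s.
With the tool pointing down it reaches from about 400 to 900 mm from the base axis. Payload 5.6 kg.
Tool frame: the origin (TCP) lies on the centre line of the jaws, within the pads' length; the fingertips stand 25 mm ahead of it and the grasp point (between the pads) lies 6 mm ahead of it (manip.finger_overhang is the distance from the TCP to the fingertips, in mm); z points along the fingers, x is the direction in which the jaws open and shut, and the axes are right-handed (so a half turn about z gives the same grasp; the last joint's range is limited). The gripper opens to 92 mm and grips with 3 to 60 N. Pads are 20 mm wide; open, the fingers measure 128 mm over their backs; the gripper's body (75 mm by 189 mm) begins 69 mm behind the grasp point.
Start: joints at [1.306, 0.468, -0.012, 1.603, 0.006, 1.071, -0.056], TCP at [142.948, -634.093, 239.592] pointing down, gripper open.
Joint ranges: [-2.53, 2.53], [-0.31, 2.02], [-1.57, 1.55], [0.28, 2.44], [-1.29, 4.43], [0.15, 1.84], [-2.92, 2.92]. Speed limits (rad/s): [2.57, 2.57, 3.14, 3.14, 3.14, 3.14, 3.14].

## Interface

Orientations are given as [roll, pitch, yaw] about the fixed x, y, z axes, in that order (R = Rz(yaw) Ry(pitch) Rx(roll)).
In Python, from rig import manip gives the robot as it stands.
- The arm moves only by the tool arm_command, never from a script. Its argument "plan" is a list of rows, each a list of 3 entries, a list of its own where there are three numbers: the turn, a rotation vector about the tool's x, y, z in degrees, then the shift along the tool's x, y, z in m, then the opening, from -1 (shut) to 1 (fully open). In form: [[[ax, ay, az], [tx, ty, tz], grip], ...]. A call has 1 to 8 rows; each row is the pose to reach, as a shift and turn from the pose commanded when the call began, along the tool's axes at that moment; what a row does not reach only later rows make up. A row lasts 1/12 s, in which the tool goes at most 41.7 mm and 7.16 degrees, less where a joint would pass 70% of its speed; a pose out of reach is approached as far as the arm can. A call with a gripper value outside its range is refused whole. The fingers move at their own pace and stop on an object; "squeeze" is the grip in N (left out, the last holds). Time passes only in rows, so rows that repeat a pose let the fingers close. It gives the time, the measured TCP pose, the force and the opening at its end, in the units of the state.
- manip.observe(): the state, without advancing time (a new reading comes with each control period).
- manip.snapshot(name): name is "scene" or "top" or "wrist"; returns a dict with "img" (384x512x3 uint8, red, green, blue), "fx", "fy", "cx", "cy" (pixels), "extrinsics" (4x4, takes a point from camera to world coordinates); the wrist camera has in their place "tool_from_camera" (4x4, takes a point from camera to tool coordinates, whose origin is the TCP and whose axes are the tool frame's). Camera axes: x right, y up, looking along -z (the intrinsics and any distortion apply to the point x, -y, -z); pixel columns grow to the right and rows downward; lengths in mm; the calibration is good to about 2 mm. The wrist camera is an equidistant fisheye: a pixel r from the principal point sees the ray r / f radians off the axis. A picture is of the moment at which its call begins: read the wrist's pose just before it. There is no depth.
- manip.sign_off(): hands the job in, once; it reports no verdict.
The state is a dict: "t": time; "qpos": joint angles; "qvel": joint speeds; "joint_efforts": joint torques, N m; "tool_pos": TCP position; "tool_rot": TCP orientation; "contact_force": force on the tool from outside, world axes, zero at the start; "wrist_torque": the same for the moment, N m; "opening": finger opening in mm.
Only numpy, scipy, OpenCV 4.12 (cv2) and the standard library are available. Lean on these libraries where they do the work, as an engineer would, in place of code of your own. Each camera call takes 0.05 s, during which the arm holds its last target.

## Working session

There is one attempt and no reset: what is moved stays moved. The work goes in short steps, Python scripts to look and compute and a tool call to move; the robot and the scene stay as the last step left them, time stands still between calls to the robot, and variables do not carry over. Pictures are saved under pics/ and viewed, and the job is handed in when it is done.

Besides the shell and the picture viewer there is one more tool, called after "Request:" by a JSON object that holds its "method" and its "body". arm_command: Moves the arm, as the interface text tells. Its arguments: {"type":"object","properties":{"plan":{"type":"array"},"squeeze":{"type":"number"}},"required":["plan"]}

```bash
ls; mkdir -p pics
cat > h.py <<'E'
import numpy as np,cv2,pickle
from rig import manip
def snap(n,f):
    o=manip.observe(); s=manip.snapshot(n); s=dict(s); s['o']=o
    cv2.imwrite(f'pics/{f}.png',s['img'][:,:,::-1]); pickle.dump(s,open(f'pics/{f}.pkl','wb')); return s
def load(f): return pickle.load(open(f'pics/{f}.pkl','rb'))
E
python3 - <<'E'
from h import *
for n in['scene','top','wrist']:
    s=snap(n,n+'0'); print({k:(v if k!='img' else v.shape) for k,v in s.items()})
E
```

```text
pics
{'img': (384, 512, 3), 'fx': 376.5910157786032, 'fy': 376.5910157786032, 'cx': 256.74209015088786, 'cy': 192.31507402746914, 'extrinsics': array([[-5.21817863e-01,  6.70449962e-01, -5.27449491e-01,
         4.92663931e+01],
       [-8.52933815e-01, -3.99553236e-01,  3.35948089e-01,
         1.83203015e+02],
       [ 1.44922324e-02,  6.25183221e-01,  7.80343460e-01,
         8.14767067e+02],
       [ 0.00000000e+00,  0.00000000e+00,  0.00000000e+00,
         1.00000000e+00]]), 'o': {'t': 0.0, 'qpos': array([ 1.3059657 ,  0.46836386, -0.01159392,  1.60364343,  0.00603371,
        1.07143518, -0.0562562 ]), 'qvel': array([-7.46021407e-05,  4.24392532e-05,  2.52570250e-04, -1.38616183e-03,
       -1.77383844e-05, -6.69542033e-04,  6.98166550e-04]), 'joint_efforts': array([-1.64018784e-03, -5.20573103e+01, -1.25776281e-02, -2.43747193e+01,
       -5.64751332e-02,  1.72335317e-02,  1.38439900e-04]), 'tool_pos': array([ 142.80547749, -633.54225448,  238.64078462]), 'tool_rot': array([ 3.14143273e+00,  1.80911459e-03, -1.34897768e+00]), 'contact_force': array([-0.37748498,  0.03723693, 
[... 1791 characters left out ...]
]]), 'o': {'t': 0.1, 'qpos': array([ 1.30602433,  0.46831929, -0.01161123,  1.60351289,  0.00598906,
        1.07141508, -0.05630618]), 'qvel': array([ 0.00012679, -0.00119019, -0.00160838, -0.00317787, -0.0003502 ,
       -0.00011166, -0.00070669]), 'joint_efforts': array([ 7.47617851e-04, -5.21645486e+01, -1.29906883e-02, -2.44366425e+01,
       -5.69097209e-02,  1.40828564e-02,  8.53250731e-05]), 'tool_pos': array([ 142.81105942, -633.62025009,  238.72370958]), 'tool_rot': array([ 3.14148956e+00,  1.61669140e-03, -1.34909288e+00]), 'contact_force': array([ 0.14828461,  0.09656865, -0.53622622]), 'wrist_torque': array([ 0.01267505,  0.03810807, -0.02233797]), 'opening': 91.83458614935638}}
```

View pics/scene0.png

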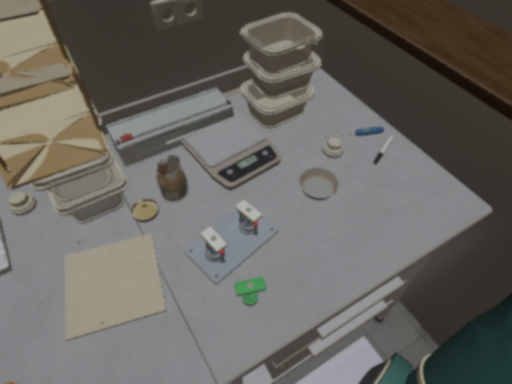

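View pics/top0.png

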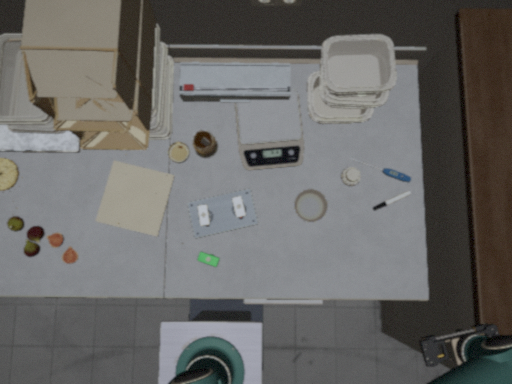

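View pics/wrist0.png

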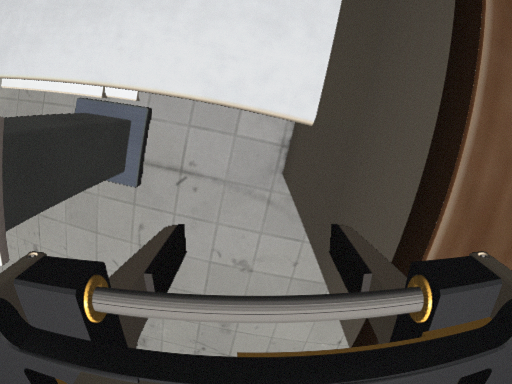

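The top view shows the bars at (204,215) and (238,207) on the tester plate, the bowl at (310,205), and the green decoy at (208,259). The scene view has the bars at (213,240) and (249,213) and the bowl at (320,183).

```bash
cat >> h.py <<'E'
def ray(s,uv,T=None):
    # returns origin, dirs in world for non-fisheye
    uv=np.atleast_2d(uv).astype(float)
    x=(uv[:,0]-s['cx'])/s['fx']; y=(uv[:,1]-s['cy'])/s['fy']
    if 'extrinsics' in s:
        d=np.stack([x,-y,-np.ones_like(x)],1); M=s['extrinsics']
    else:
        r=np.hypot(x,y)+1e-12
        d=np.stack([np.sin(r)*x/r,-np.sin(r)*y/r,-np.cos(r)],1)
        from scipy.spatial.transform import Rotation as R
        W=np.eye(4);W[:3,:3]=R.from_euler('xyz',s['o']['tool_rot']).as_matrix();W[:3,3]=s['o']['tool_pos']
        M=W@s['tool_from_camera']
    return M[:3,3],d@M[:3,:3].T
def plane(s,uv,z):
    o,d=ray(s,uv); return o+d*((z-o[2])/d[:,2])[:,None]
def tri(s1,u1,s2,u2):
    o1,d1=ray(s1,u1);o2,d2=ray(s2,u2);d1=d1[0]/np.linalg.norm(d1);d2=d2[0]/np.linalg.norm(d2)
    A=np.stack([d1,-d2],1);t=np.linalg.lstsq(A,o2-o1,rcond=None)[0]
    a=o1+d1*t[0];b=o2+d2*t[1];return (a+b)/2,np.linalg.norm(a-b)
def proj(s,P):
    M=np.linalg.inv(s['extrinsics']);p=np.atleast_2d(P)@M[:3,:3].T+M[:3,3]
    return np.stack([s['cx']+s['fx']*p[:,0]/-p[:,2],s['cy']+s['fy']*p[:,1]/p[:,2]],1)
E
python3 - <<'E'
from h import *
for n,b in [('top0',(170,150,350,280)),('scene0',(170,150,360,320))]:
    s=load(n);im=s['img'];x0,y0,x1,y1=b
    c=im[y0:y1,x0:x1]; cv2.imwrite(f'pics/{n}c.png',cv2.resize(c[:,:,::-1],None,fx=4,fy=4,interpolation=cv2.INTER_CUBIC))
    m=(c.min(2)>215).astype(np.uint8)
    k,_,st,ce=cv2.connectedComponentsWithStats(m)
    for i in range(1,k):
        if st[i,4]>15: print(n,st[i],ce[i]+[x0,y0])
E
```

```text
(no output)
```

View pics/top0c.png

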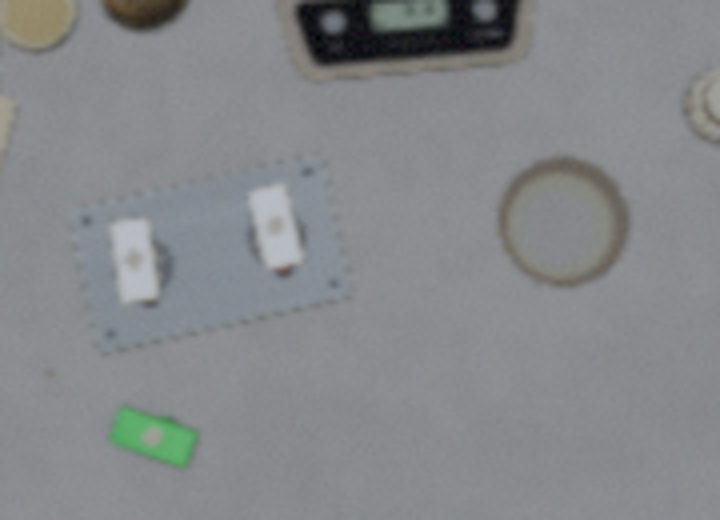

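View pics/scene0c.png

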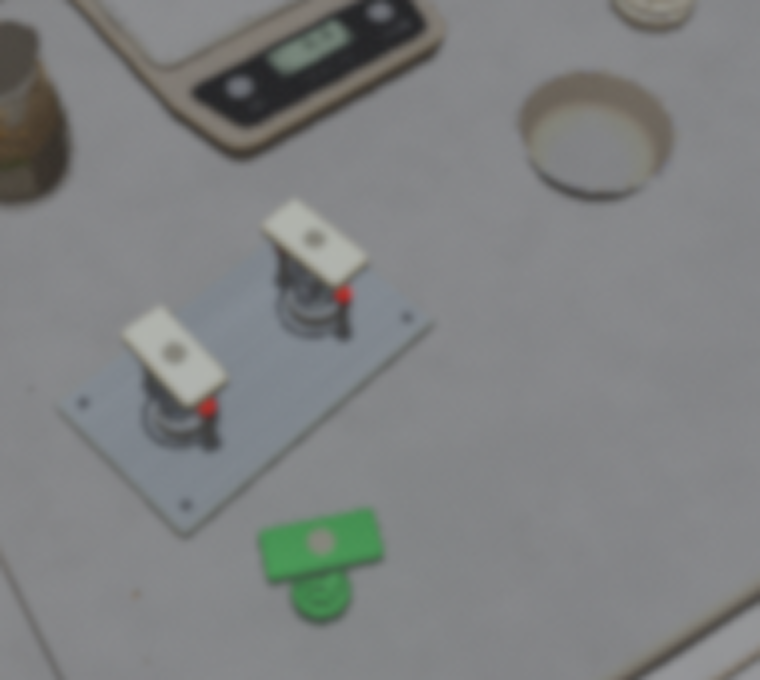

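Run:
```python
from h import *
t,s=load('top0'),load('scene0')
def T(x,y): return np.array([170+(x+.5)/4-.5,150+(y+.5)/4-.5])
for n,a,b in [('barL',T(134,260),T(175,353)),('barR',T(275,226),T(314,239)),
  ('holeFL',T(86,220),T(83,402)),('holeNL',T(111,334),T(185,505)),('holeNR',T(334,284),T(406,317))]:
    print(n,tri(t,a,s,b),plane(t,a,88 if 'bar' in n else 16))
print('holeFR',plane(t,T(308,172),16)); print('corners',plane(t,[T(75,208),T(105,353),T(350,296),T(325,155)],16))
print('bowl rim',plane(t,T(565,221),42), 'L/R',plane(t,[T(500,221),T(629,221),T(565,155),T(565,285)],42))
print('bowl rim tri bottom edges', plane(s,[T(518,130),T(674,130)],42))
print('timer,green',plane(t,[[351,175],T(153,436)],40),'jar',plane(t,[[205,144]],157))
```

```text
barL (array([476.79669893,  24.35982024,  91.86531086]), np.float64(2.034430090614659)) [[477.79543002  25.65226564  88.        ]]
barR (array([504.1496753 , -82.72230517,  92.46265383]), np.float64(1.1903101930854836)) [[505.08959962 -82.09071817  88.        ]]
holeFL (array([516.23101677,  71.96841838,  21.44693102]), np.float64(2.388700829147805)) [[517.57455791  73.77998351  16.        ]]
holeNL (array([425.14496617,  49.960561  ,  20.32534965]), np.float64(0.7243741619317797)) [[425.63714232  50.81005324  16.        ]]
holeNR (array([ 466.84238903, -127.78203951,   21.74673018]), np.float64(0.36337117303581445)) [[ 467.50227786 -127.62258216   16.        ]]
holeFR [[ 558.64374273 -105.54159926   16.        ]]
corners [[ 527.29480707   83.00729089   16.        ]
 [ 410.41545039   55.16292113   16.        ]
 [ 457.94211823 -140.59953601   16.        ]
 [ 572.79860894 -119.2214369    16.        ]]
bowl rim [[ 517.05797005 -311.09814261   42.        ]] L/R [[ 516.56768139 -259.34701239   42.        ]
 [ 517.54081352 -362.06341569   42.        ]
 [ 570.32137191 -311.63421082   42.        ]
 [ 465.99670011 -310.58423771   42.        ]]
bowl rim tri bottom edges [[ 543.14188985 -265.92517104   42.        ]
 [ 489.19053439 -356.59110548   42.        ]]
timer,green [[ 615.60278442 -441.6966495    40.        ]
 [ 344.83950844   12.56561094   40.        ]] jar [[682.49425593  17.88491812 157.        ]]
```

Request:
{"method": "arm_command", "body": {"plan": [[[0,0,0],[-0.254,-0.2145,0],1],[[0,0,0],[-0.254,-0.2145,0],1],[[0,0,0],[-0.254,-0.2145,0],1],[[0,0,0],[-0.254,-0.2145,0],1],[[0,0,0],[-0.254,-0.2145,0],1],[[0,0,0],[-0.254,-0.2145,0],1],[[0,0,0],[-0.254,-0.2145,0],1],[[0,0,0],[-0.254,-0.2145,0],1]]}}

```text
t: 0.82
tool_pos: [296.8, -337.0, 239.6]
tool_rot: [3.141, -0.0, -1.349]
contact_force: [1.2, -0.3, 0.3]
opening: 92.1
```

Request:
{"method": "arm_command", "body": {"plan": [[[0,0,0],[-0.254,-0.2145,0],1],[[0,0,0],[-0.254,-0.2145,0],1],[[0,0,0],[-0.254,-0.2145,0],1],[[0,0,0],[-0.254,-0.2145,0],1],[[0,0,0],[-0.254,-0.2145,0],1],[[0,0,0],[-0.254,-0.2145,0],1],[[0,0,0],[-0.254,-0.2145,0],1],[[0,0,0],[-0.254,-0.2145,0],1]]}}

```text
t: 1.48
tool_pos: [450.1, -42.2, 239.7]
tool_rot: [-3.141, -0.0, -1.349]
contact_force: [0.6, -0.1, 1.0]
opening: 91.8
```

Run:
```python
from h import *
s=snap('wrist','w1'); print(s['o']['tool_pos'],s['o']['contact_force'])
cv2.imwrite('pics/w1b.png',cv2.resize(s['img'][0:300,100:480,::-1],None,fx=2,fy=2,interpolation=cv2.INTER_CUBIC))
```

```text
[450.14553383 -42.19745757 239.74171867] [ 0.55477805 -0.10024392  1.03826449]
```

View pics/w1b.png

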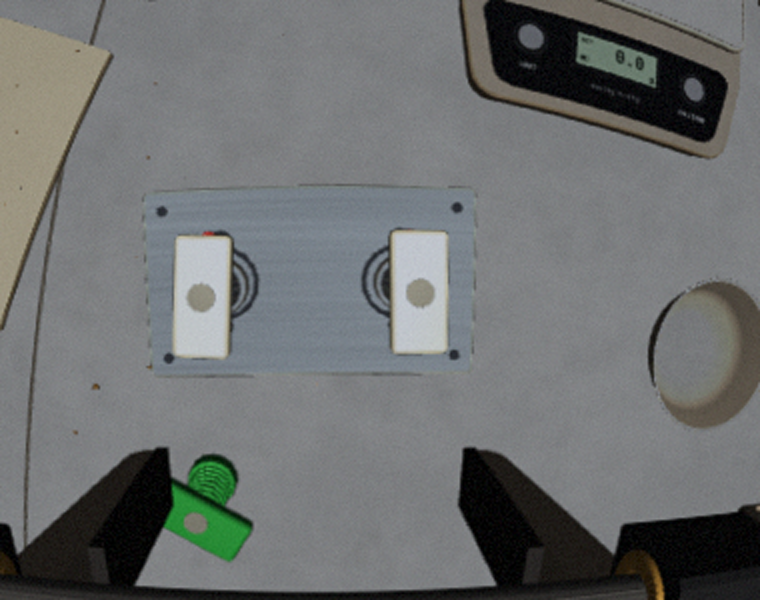

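The wrist view shows the left bar disc at about (201,297) and the right at (420,292) in the 2x crop, with all four plate holes visible.

Run:
```python
from h import *
w=load('w1');im=w['img']
m=((im.min(2)>165)&(im[:,:,0].astype(int)-im[:,:,2]<25)).astype(np.uint8); m[:100]=0;m[190:]=0;m[:,:180]=0;m[:,330:]=0
cs,_=cv2.findContours(m,cv2.RETR_EXTERNAL,cv2.CHAIN_APPROX_NONE)
t=load('top0')
def T(x,y): return np.array([100+(x+.5)/2-.5,(y+.5)/2-.5])
for c in cs:
    if cv2.contourArea(c)<300: continue
    P=plane(w,c[:,0,:],88)[:,:2].astype(np.float32); r=cv2.minAreaRect(P); print('rect',r, 'box',cv2.boxPoints(r).round(1).tolist())
for n,u in [('L',T(201,297)),('R',T(420,292))]: print(n,plane(w,u,88), plane(w,u,92))
def T4(x,y): return np.array([170+(x+.5)/4-.5,150+(y+.5)/4-.5])
print(tri(w,T(201,297),t,T4(134,260)),tri(w,T(420,292),t,T4(275,226)))
h=plane(w,[T(162,211),T(169,357),T(457,207),T(454,355)],16);print('holes',h, h.mean(0))
d=h[0]-h[1];e=h[2]-h[3];print(np.degrees(np.arctan2(d[1],d[0])),np.degrees(np.arctan2(e[1],e[0])))
d=h[0]-h[2];e=h[1]-h[3];print(np.degrees(np.arctan2(-d[0],d[1])),np.degrees(np.arctan2(-e[0],e[1])))
```

```text
rect ((478.7658386230469, 24.201053619384766), (59.914119720458984, 26.939809799194336), 10.300082206726074) box [[446.8999938964844, 32.099998474121094], [451.70001220703125, 5.599999904632568], [510.6000061035156, 16.299999237060547], [505.79998779296875, 42.79999923706055]]
rect ((505.4801330566406, -83.42694091796875), (60.393524169921875, 26.19338035583496), 14.388733863830566) box [[473.0, -78.19999694824219], [479.5, -103.5999984741211], [538.0, -88.5999984741211], [531.5, -63.20000076293945]]
L [[478.99656891  23.84969833  88.        ]] [[479.57218634  23.18320304  92.        ]]
R [[505.59331848 -83.49785627  88.        ]] [[505.81038507 -82.71719898  92.        ]]
(array([478.26893717,  25.60032829,  82.01079376]), np.float64(1.515018035619687)) (array([505.24859658, -82.57423229,  90.72638974]), np.float64(1.254835130466491))
holes [[ 517.30684871   71.24242673   16.        ]
 [ 426.18039159   49.56731701   16.        ]
 [ 559.68334678 -107.6696008    16.        ]
 [ 467.65997024 -129.56173924   16.        ]] [492.70763933 -29.10539908  16.        ]
13.379605512966245 13.38177977945082
13.325318708302486 13.037764172597628
```

Request:
{"method": "arm_command", "body": {"plan": [[[0,0,0],[-0.058,-0.043,0],-1],[[0,0,0],[-0.058,-0.043,0],-1],[[0,0,0],[-0.058,-0.043,0.03],-1],[[0,0,0],[-0.058,-0.043,0.06],-1],[[0,0,0],[-0.058,-0.043,0.09],-1],[[0,0,0],[-0.058,-0.043,0.112],-1],[[0,0,0],[-0.058,-0.043,0.112],-1],[[0,0,0],[-0.058,-0.043,0.112],-1]]}}

```text
t: 2.2
tool_pos: [478.2, 21.8, 127.0]
tool_rot: [3.139, 0.001, -1.349]
contact_force: [-0.1, 0.1, -0.2]
opening: 40.6
```

Run:
```python
from h import *
s=snap('wrist','w2'); print(s['o'])
cv2.imwrite('pics/w2b.png',cv2.resize(s['img'][84:384,60:440,::-1],None,fx=2,fy=2,interpolation=cv2.INTER_CUBIC))
```

```text
{'t': 2.2, 'qpos': array([ 0.2860991 ,  0.39708165, -0.47501996,  2.07751029,  0.26808416,
        0.72780589, -1.70833582]), 'qvel': array([ 0.00714823, -0.04164248, -0.0156337 , -0.03226036, -0.00259712,
        0.00420579,  0.00037593]), 'joint_efforts': array([ -0.0793908 , -36.84756875,  -3.80898178, -16.76839113,
         0.06014763,  -0.08471789,  -0.04446704]), 'tool_pos': array([478.20070747,  21.79197114, 126.96059882]), 'tool_rot': array([ 3.13903199e+00,  8.41490126e-04, -1.34881282e+00]), 'contact_force': array([-0.11687869,  0.0521515 , -0.17831289]), 'wrist_torque': array([ 0.03755674, -0.0728138 , -0.0129235 ]), 'opening': 40.62842055129006}
```

View pics/w2b.png

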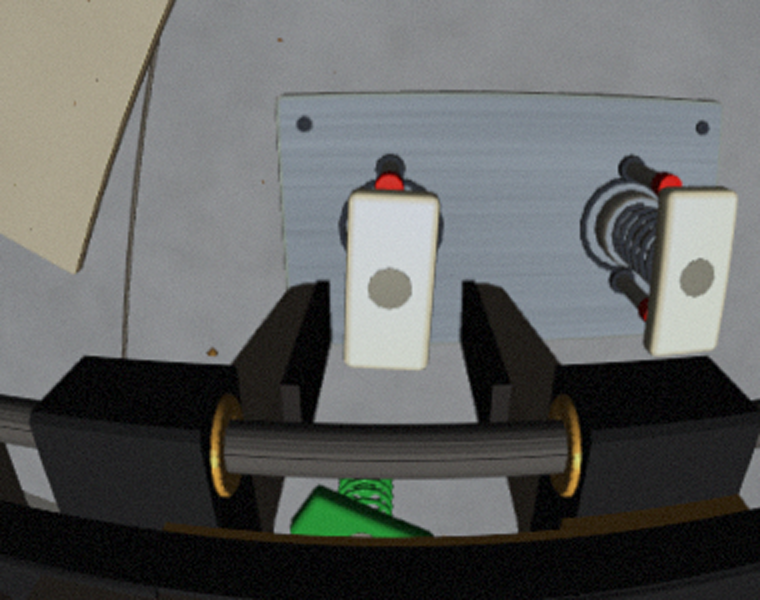

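The left bar's disc is at (390,288) and the right's at (697,278) in this crop; two wrist views now give heights.

Run:
```python
from h import *
a,w=load('w1'),load('w2')
def T(x,y): return np.array([100+(x+.5)/2-.5,(y+.5)/2-.5])
def S(x,y): return np.array([60+(x+.5)/2-.5,84+(y+.5)/2-.5])
print('L',tri(a,T(201,297),w,S(390,288)),plane(w,S(390,288),88))
print('R',tri(a,T(420,292),w,S(697,278)),plane(w,S(697,278),88))
sc=load('scene0')
print('far holes z check',plane(w,[S(304,124),S(702,128)],16))
```

```text
L (array([478.76745802,  24.1018129 ,  87.01577577]), np.float64(0.24255203552494736)) [[479.05476888  24.25894668  88.        ]]
R (array([505.43913999, -83.30776861,  88.58063355]), np.float64(0.4017470478179859)) [[505.11186928 -83.6141648   88.        ]]
far holes z check [[ 516.77573267   71.54598154   16.        ]
 [ 559.18604065 -107.76663236   16.        ]]
```

Request:
{"method": "arm_command", "body": {"plan": [[[0,0,0],[-0.002,-0.001,0],-1],[[0,0,0],[-0.002,-0.001,0],-1],[[0,0,0],[-0.002,-0.001,0],-1],[[0,0,0],[-0.002,-0.001,0],-1],[[0,0,0],[-0.002,-0.001,0],-1],[[0,0,0],[-0.002,-0.001,0],-1]]}}

```text
t: 2.75
tool_pos: [479.6, 23.9, 127.9]
tool_rot: [-3.141, -0.0, -1.349]
contact_force: [-0.1, 0.4, 0.3]
opening: 0.6
```

Request:
{"method": "arm_command", "body": {"plan": [[[0,0,0],[0,0,0.004],-1],[[0,0,0],[0,0,0.009],-1],[[0,0,0],[0,0,0.011],-1],[[0,0,0],[0,0,0.011],-1]]}}

```text
t: 3.08
tool_pos: [478.8, 24.0, 115.7]
tool_rot: [3.14, 0.0, -1.349]
contact_force: [0.3, 0.1, 0.0]
opening: 0.6
```

Request:
{"method": "arm_command", "body": {"plan": [[[0,0,0],[0,0,0.003],-1],[[0,0,0],[0,0,0.006],-1],[[0,0,0],[0,0,0.006],-1],[[0,0,0],[0,0,0.006],-1]]}}

```text
t: 3.42
tool_pos: [479.6, 24.1, 110.5]
tool_rot: [-3.141, 0.0, -1.349]
contact_force: [0.1, 0.2, 0.7]
opening: 0.4
```

Request:
{"method": "arm_command", "body": {"plan": [[[0,0,0],[0,0,0.003],-1],[[0,0,0],[0,0,0.006],-1],[[0,0,0],[0,0,0.006],-1],[[0,0,0],[0,0,0.006],-1]]}}

```text
t: 3.75
tool_pos: [479.6, 24.1, 104.6]
tool_rot: [-3.141, 0.0, -1.349]
contact_force: [0.7, -1.0, 2.0]
opening: 0.3
```

Request:
{"method": "arm_command", "body": {"plan": [[[0,0,0],[0,0,0.001],-1],[[0,0,0],[0,0,0.002],-1],[[0,0,0],[0,0,0.002],-1],[[0,0,0],[0,0,0.002],-1]]}}

```text
t: 4.08
tool_pos: [479.6, 24.1, 102.6]
tool_rot: [-3.141, -0.0, -1.349]
contact_force: [0.1, 0.5, 3.0]
opening: 0.1
```

Request:
{"method": "arm_command", "body": {"plan": [[[0,0,0],[0,0,0.001],-1],[[0,0,0],[0,0,0.001],-1],[[0,0,0],[0,0,0.001],-1]]}}

```text
t: 4.33
tool_pos: [479.6, 24.1, 101.6]
tool_rot: [-3.141, -0.0, -1.349]
contact_force: [-0.2, 1.0, 3.6]
opening: 0.1
```

Request:
{"method": "arm_command", "body": {"plan": [[[0,0,0],[0,0,0.001],-1],[[0,0,0],[0,0,0.001],-1],[[0,0,0],[0,0,0.001],-1]]}}

```text
t: 4.58
tool_pos: [479.6, 24.1, 100.6]
tool_rot: [-3.141, -0.0, -1.349]
contact_force: [-0.1, 0.3, 3.4]
opening: 0.5
```

Request:
{"method": "arm_command", "body": {"plan": [[[0,0,0],[0,0,0.001],-1],[[0,0,0],[0,0,0.001],-1],[[0,0,0],[0,0,0.001],-1]]}}

```text
t: 4.83
tool_pos: [479.6, 24.0, 99.6]
tool_rot: [-3.141, -0.0, -1.349]
contact_force: [2.1, -0.3, 3.9]
opening: 0.4
```

Request:
{"method": "arm_command", "body": {"plan": [[[0,0,0],[0,0,0.001],-1],[[0,0,0],[0,0,0.001],-1],[[0,0,0],[0,0,0.001],-1]]}}

```text
t: 5.08
tool_pos: [479.6, 24.0, 98.6]
tool_rot: [-3.141, -0.0, -1.349]
contact_force: [0.5, 1.0, 5.0]
opening: 0.4
```

Request:
{"method": "arm_command", "body": {"plan": [[[0,0,0],[0,0,0.0005],-1],[[0,0,0],[0,0,0.0005],-1],[[0,0,0],[0,0,0.0005],-1]]}}

```text
t: 5.33
tool_pos: [479.6, 24.0, 98.2]
tool_rot: [-3.141, -0.0, -1.349]
contact_force: [0.9, 0.4, 6.1]
opening: 0.5
```

Request:
{"method": "arm_command", "body": {"plan": [[[0,0,0],[0,0,0.0005],-1],[[0,0,0],[0,0,0.0005],-1],[[0,0,0],[0,0,0.0005],-1]]}}

```text
t: 5.58
tool_pos: [479.6, 24.1, 97.8]
tool_rot: [-3.141, -0.0, -1.349]
contact_force: [-0.4, -0.1, 7.5]
opening: 0.5
```

Request:
{"method": "arm_command", "body": {"plan": [[[0,0,0],[0,0,0.0005],-1],[[0,0,0],[0,0,0.0005],-1],[[0,0,0],[0,0,0.0005],-1]]}}

```text
t: 5.83
tool_pos: [479.6, 24.1, 97.5]
tool_rot: [-3.141, -0.0, -1.349]
contact_force: [-1.2, 0.1, 9.2]
opening: 0.0
```

Request:
{"method": "arm_command", "body": {"plan": [[[0,0,0],[0,0,0.0006],-1],[[0,0,0],[0,0,0.0006],-1],[[0,0,0],[0,0,0.0006],-1]]}}

```text
t: 6.08
tool_pos: [479.6, 24.1, 97.1]
tool_rot: [-3.141, -0.0, -1.349]
contact_force: [-1.8, 0.3, 11.2]
opening: 0.3
```

Run:
```python
from h import *
for n in ['scene','wrist','wrist']:
    o=manip.observe();print(o['t'],o['tool_pos'].round(2),o['contact_force'].round(2)); snap(n,'p'+n)
s=load('pwrist')
cv2.imwrite('pics/pw.png',cv2.resize(s['img'][84:284,60:440,::-1],None,fx=2,fy=2,interpolation=cv2.INTER_CUBIC))
```

```text
6.0833 [479.65  24.15  97.12] [-1.79  0.31 11.19]
6.1333 [479.66  24.15  97.12] [-2.28  0.3  11.48]
6.1833 [479.66  24.13  97.15] [-1.13  0.44 11.25]
```

View pics/pw.png

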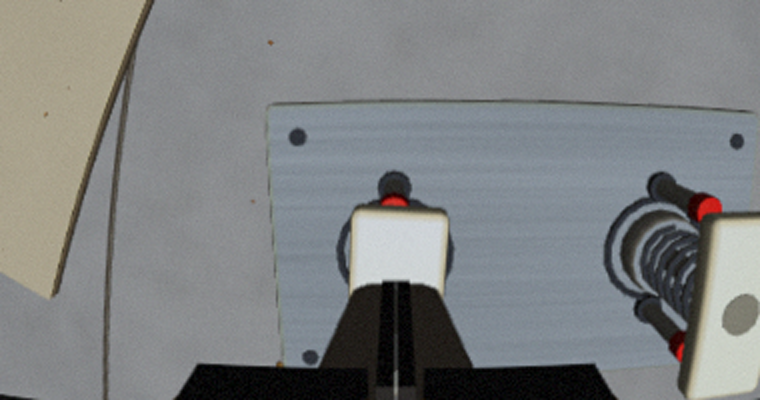

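Force is 11.3 N against about 4.4 N at landing, so the stops bear about 7 N. Hold for a second.

Request:
{"method": "arm_command", "body": {"plan": [[[0,0,0],[0,0,0.0001],-1],[[0,0,0],[0,0,0.0001],-1],[[0,0,0],[0,0,0.0001],-1],[[0,0,0],[0,0,0.0001],-1],[[0,0,0],[0,0,0.0001],-1],[[0,0,0],[0,0,0.0001],-1],[[0,0,0],[0,0,0.0001],-1],[[0,0,0],[0,0,0.0001],-1]]}}

```text
t: 6.9
tool_pos: [479.6, 24.1, 97.1]
tool_rot: [-3.141, -0.0, -1.349]
contact_force: [-2.5, -0.0, 11.6]
opening: 0.6
```

Request:
{"method": "arm_command", "body": {"plan": [[[0,0,0],[0,0,0],-1],[[0,0,0],[0,0,0],-1],[[0,0,0],[0,0,0],-1],[[0,0,0],[0,0,0],-1]]}}

```text
t: 7.23
tool_pos: [479.7, 24.1, 97.1]
tool_rot: [-3.141, -0.001, -1.349]
contact_force: [-1.5, 0.3, 12.6]
opening: 0.6
```

Request:
{"method": "arm_command", "body": {"plan": [[[0,0,0],[0,0,-0.003],-1],[[0,0,0],[0,0,-0.007],-1],[[0,0,0],[0,0,-0.012],-1],[[0,0,0],[0,0,-0.017],-1],[[0,0,0],[0,0,-0.03],-1],[[0,0,0],[0,0,-0.042],-1],[[0,0,0],[0,0,-0.042],-1]]}}

```text
t: 7.82
tool_pos: [480.0, 23.9, 139.8]
tool_rot: [-3.14, -0.001, -1.349]
contact_force: [0.2, 0.8, -0.2]
opening: 0.1
```

Request:
{"method": "arm_command", "body": {"plan": [[[0,0,0],[0.04,0,0],-1],[[0,0,0],[0.08,-0.001,0],-1],[[0,0,0],[0.11,-0.001,0],-1],[[0,0,0],[0.11,-0.001,0.01],-1],[[0,0,0],[0.11,-0.001,0.02],-1],[[0,0,0],[0.11,-0.001,0.024],-1],[[0,0,0],[0.11,-0.001,0.024],-1],[[0,0,0],[0.11,-0.001,0.024],-1]]}}

```text
t: 8.48
tool_pos: [504.0, -81.6, 113.9]
tool_rot: [3.14, 0.001, -1.347]
contact_force: [-0.3, -0.4, 1.8]
opening: 0.5
```

Run:
```python
from h import *
snap('scene','s3');s=snap('wrist','w3');o=s['o'];print(o['tool_pos'],o['contact_force'])
cv2.imwrite('pics/w3b.png',cv2.resize(s['img'][84:384,60:440,::-1],None,fx=2,fy=2,interpolation=cv2.INTER_CUBIC))
```

```text
[504.3814954  -81.6566116  114.27995129] [0.05325149 0.62593563 0.29827733]
```

View pics/w3b.png

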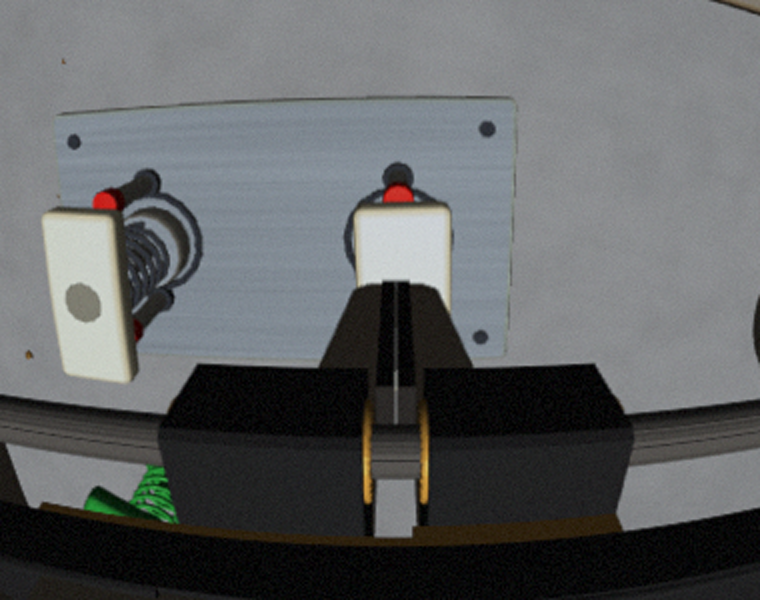

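Request:
{"method": "arm_command", "body": {"plan": [[[0,0,0],[0.0015,-0.001,-0.001],-1],[[0,0,0],[0.0015,-0.001,-0.001],-1],[[0,0,0],[0.0015,-0.001,-0.001],-1]]}}

```text
t: 8.83
tool_pos: [506.2, -84.1, 115.7]
tool_rot: [-3.141, -0.0, -1.349]
contact_force: [0.4, -0.0, 0.3]
opening: 0.7
```

Request:
{"method": "arm_command", "body": {"plan": [[[0,0,0],[0,0,0.003],-1],[[0,0,0],[0,0,0.007],-1],[[0,0,0],[0,0,0.007],-1],[[0,0,0],[0,0,0.007],-1]]}}

```text
t: 9.17
tool_pos: [506.4, -84.3, 108.5]
tool_rot: [-3.141, -0.0, -1.349]
contact_force: [1.8, -0.8, 4.4]
opening: 0.4
```

Request:
{"method": "arm_command", "body": {"plan": [[[0,0,0],[0,0,0.003],-1],[[0,0,0],[0,0,0.005],-1],[[0,0,0],[0,0,0.005],-1],[[0,0,0],[0,0,0.005],-1]]}}

```text
t: 9.5
tool_pos: [506.5, -84.3, 103.8]
tool_rot: [-3.141, -0.0, -1.349]
contact_force: [-0.8, 0.3, 7.0]
opening: 0.2
```

Request:
{"method": "arm_command", "body": {"plan": [[[0,0,0],[0,0,0.002],-1],[[0,0,0],[0,0,0.003],-1],[[0,0,0],[0,0,0.003],-1],[[0,0,0],[0,0,0.003],-1]]}}

```text
t: 9.83
tool_pos: [506.5, -84.2, 101.0]
tool_rot: [-3.141, -0.001, -1.349]
contact_force: [-0.6, -0.2, 7.2]
opening: 0.5
```

Request:
{"method": "arm_command", "body": {"plan": [[[0,0,0],[0,0,0.001],-1],[[0,0,0],[0,0,0.001],-1],[[0,0,0],[0,0,0.001],-1]]}}

```text
t: 10.08
tool_pos: [506.5, -84.3, 100.1]
tool_rot: [-3.141, -0.001, -1.349]
contact_force: [-0.6, 0.9, 8.3]
opening: 0.4
```

Request:
{"method": "arm_command", "body": {"plan": [[[0,0,0],[0,0,0.0007],-1],[[0,0,0],[0,0,0.0007],-1],[[0,0,0],[0,0,0.0007],-1]]}}

```text
t: 10.33
tool_pos: [506.5, -84.3, 99.5]
tool_rot: [-3.141, -0.001, -1.349]
contact_force: [-1.1, 0.7, 8.5]
opening: 0.3
```

Request:
{"method": "arm_command", "body": {"plan": [[[0,0,0],[0,0,0.0007],-1],[[0,0,0],[0,0,0.0007],-1],[[0,0,0],[0,0,0.0007],-1]]}}

```text
t: 10.58
tool_pos: [506.5, -84.3, 98.8]
tool_rot: [-3.141, -0.001, -1.349]
contact_force: [-0.9, 0.4, 9.0]
opening: 0.3
```

Request:
{"method": "arm_command", "body": {"plan": [[[0,0,0],[0,0,0.0007],-1],[[0,0,0],[0,0,0.0007],-1],[[0,0,0],[0,0,0.0007],-1]]}}

```text
t: 10.83
tool_pos: [506.5, -84.3, 98.2]
tool_rot: [-3.141, -0.001, -1.349]
contact_force: [-1.3, -0.3, 10.7]
opening: 0.4
```

Request:
{"method": "arm_command", "body": {"plan": [[[0,0,0],[0,0,0.0006],-1],[[0,0,0],[0,0,0.0006],-1],[[0,0,0],[0,0,0.0006],-1]]}}

```text
t: 11.08
tool_pos: [506.5, -84.3, 97.8]
tool_rot: [-3.141, -0.001, -1.349]
contact_force: [-2.2, 0.8, 12.1]
opening: 0.4
```

Request:
{"method": "arm_command", "body": {"plan": [[[0,0,0],[0,0,0.0006],-1],[[0,0,0],[0,0,0.0006],-1],[[0,0,0],[0,0,0.0006],-1]]}}

```text
t: 11.33
tool_pos: [506.6, -84.3, 97.5]
tool_rot: [-3.141, -0.001, -1.349]
contact_force: [-2.6, 0.1, 14.7]
opening: 0.2
```

Request:
{"method": "arm_command", "body": {"plan": [[[0,0,0],[0,0,0.0005],-1],[[0,0,0],[0,0,0.0005],-1],[[0,0,0],[0,0,0.0005],-1],[[0,0,0],[0,0,0.0005],-1],[[0,0,0],[0,0,0.0005],-1],[[0,0,0],[0,0,0.0005],-1]]}}

```text
t: 11.83
tool_pos: [506.6, -84.3, 97.2]
tool_rot: [-3.141, -0.001, -1.349]
contact_force: [-3.7, 0.8, 16.5]
opening: 0.4
```

Request:
{"method": "arm_command", "body": {"plan": [[[0,0,0],[0,0,0],-1],[[0,0,0],[0,0,0],-1],[[0,0,0],[0,0,0],-1],[[0,0,0],[0,0,0],-1],[[0,0,0],[0,0,0],-1],[[0,0,0],[0,0,0],-1],[[0,0,0],[0,0,0],-1],[[0,0,0],[0,0,0],-1]]}}

```text
t: 12.5
tool_pos: [506.6, -84.3, 97.2]
tool_rot: [-3.141, -0.001, -1.349]
contact_force: [-3.6, 0.7, 16.7]
opening: 0.6
```

Request:
{"method": "arm_command", "body": {"plan": [[[0,0,0],[0,0,0],-1],[[0,0,0],[0,0,0],-1]]}}

```text
t: 12.67
tool_pos: [506.6, -84.3, 97.2]
tool_rot: [-3.141, -0.001, -1.349]
contact_force: [-3.9, 1.1, 16.5]
opening: 0.3
```

Request:
{"method": "arm_command", "body": {"plan": [[[0,0,0],[0,0,-0.003],-1],[[0,0,0],[0,0,-0.007],-1],[[0,0,0],[0,0,-0.012],-1],[[0,0,0],[0,0,-0.017],-1],[[0,0,0],[0,0,-0.03],-1],[[0,0,0],[0,0,-0.05],0.3],[[0,0,0],[0,0,-0.06],0.3],[[0,0,0],[0,0,-0.06],0.3]]}}

```text
t: 13.33
tool_pos: [507.0, -84.5, 157.3]
tool_rot: [-3.139, -0.002, -1.349]
contact_force: [0.4, 0.2, -0.1]
opening: 18.2
```

Run:
```python
from h import *
s=snap('wrist','w4');print(s['o']['tool_pos'])
cv2.imwrite('pics/w4b.png',cv2.resize(s['img'][:,:,::-1],None,fx=1.5,fy=1.5,interpolation=cv2.INTER_CUBIC))
```

```text
[507.03760673 -84.52398875 157.31031755]
```

View pics/w4b.png

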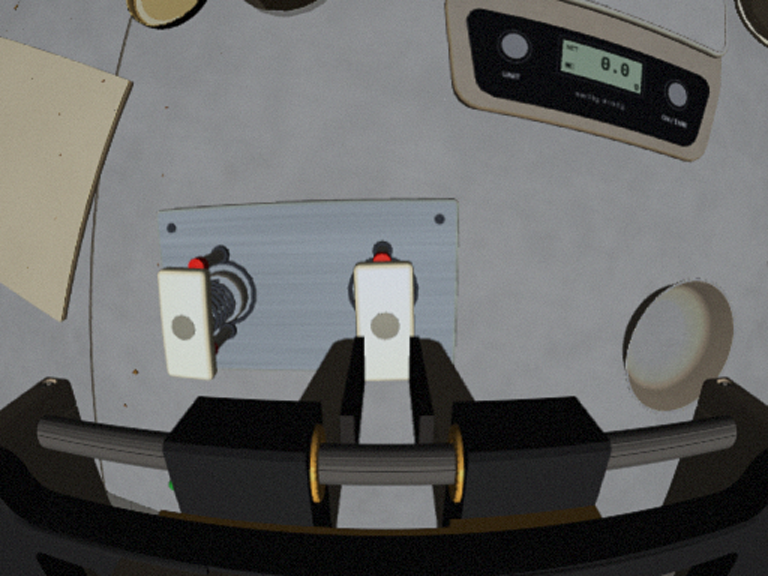

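Run:
```python
from h import *
a=load('w1')['img'][125:230,400:512,::-1];b=load('w4')['img'][175:285,400:505,::-1]
a=cv2.resize(a,(448,420),interpolation=cv2.INTER_CUBIC);b=cv2.resize(b,(420,440),interpolation=cv2.INTER_CUBIC)
c=np.zeros((440,868,3),np.uint8);c[:420,:448]=a;c[:,448:]=b
cv2.imwrite('pics/bowl.png',c[:,:800])
```

```text
(no output)
```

View pics/bowl.png

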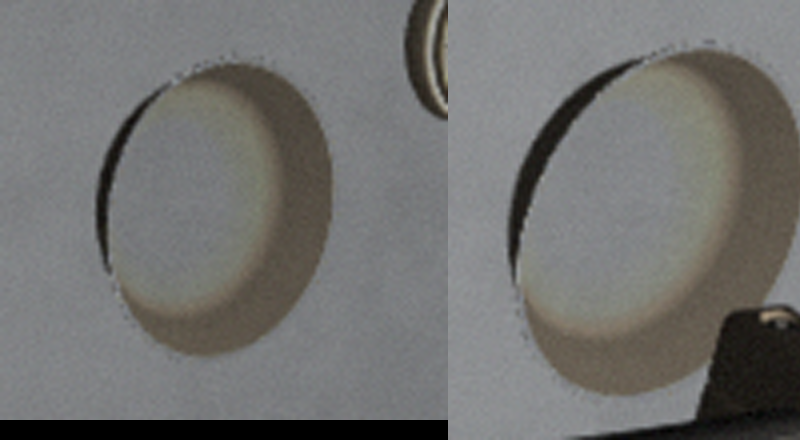

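Run:
```python
from h import *
a,b=load('w1'),load('w4')
pa=np.array([(332,200),(240,63),(208,355),(170,85),(108,215),(113,270),(322,130),(308,290),(130,145)],float)
pb=np.array([(257,48),(348,190),(172,395),(70,285),(82,215),(122,130),(192,62),(330,250)],float)
ua=(pa+.5)/4-.5+[400,125];ub=(pb+.5)/4-.5+[400,175]
def fit(P):
    A=np.c_[2*P[:,:2],np.ones(len(P))];x=np.linalg.lstsq(A,(P[:,:2]**2).sum(1),rcond=None)[0]
    r=np.sqrt(x[2]+x[0]**2+x[1]**2);return x[:2],r,np.abs(np.hypot(*(P[:,:2]-x[:2]).T)-r).max()
for z in(36,40,42,44,48): print(z,fit(plane(a,ua,z)),fit(plane(b,ub,z)))
w=load('w4')
def T(x,y): return np.array([(x+.5)/1.5-.5,(y+.5)/1.5-.5])
print('L',plane(w,T(183,327),88),'R',plane(w,T(385,326),88))
print(plane(w,[T(158,272),T(209,270),T(215,378),T(167,376)],88))
```

```text
36 (array([ 516.60370599, -315.77929161]), np.float64(53.67032447745984), np.float64(1.2963963249527808)) (array([ 515.99692536, -313.78437842]), np.float64(52.57215751479525), np.float64(1.6615137445980679))
40 (array([ 516.66210664, -312.45060945]), np.float64(53.05468705133716), np.float64(1.281525721785961)) (array([ 516.93020895, -310.09306166]), np.float64(51.783029952464744), np.float64(1.6365738077051404))
42 (array([ 516.69130696, -310.78626837]), np.float64(52.74686833827218), np.float64(1.2740904202073082)) (array([ 517.39685074, -308.24740329]), np.float64(51.388466171298056), np.float64(1.624103839256911))
44 (array([ 516.72050729, -309.12192729]), np.float64(52.43904962520776), np.float64(1.2666551186273196)) (array([ 517.86349253, -306.40174491]), np.float64(50.9939023901308), np.float64(1.6116338708082125))
48 (array([ 516.77890794, -305.79324514]), np.float64(51.82341219908416), np.float64(1.2517845154625178)) (array([ 518.79677612, -302.71042816]), np.float64(50.204774827798744), np.float64(1.5866939339147095))
L [[479.34863653  23.79948559  88.        ]] R [[505.33164987 -83.88160071  88.        ]]
[[507.0763584   41.87883635  88.        ]
 [514.45046475  11.65304639  88.        ]
 [453.3792961    2.23522997  88.        ]
 [446.04463702  32.64647846  88.        ]]
```

Request:
{"method": "arm_command", "body": {"plan": [[[0,0,0],[-0.04,0.001,0],0.15],[[0,0,1.5],[-0.08,0.002,0],0.15],[[0,0,3],[-0.112,0.0035,0],0.15],[[0,0,3],[-0.112,0.0035,0],0.15],[[0,0,3],[-0.112,0.0035,0.02],0.15],[[0,0,3],[-0.112,0.0035,0.03],0.15],[[0,0,3],[-0.112,0.0035,0.03],0.15],[[0,0,3],[-0.112,0.0035,0.03],0.15]]}}

```text
t: 14.05
tool_pos: [477.1, 23.6, 124.5]
tool_rot: [3.139, 0.001, -1.402]
contact_force: [0.3, 0.2, 0.2]
opening: 53.0
```

Run:
```python
from h import *
s=snap('wrist','w5');print(s['o']['tool_pos'],s['o']['opening'])
cv2.imwrite('pics/w5b.png',cv2.resize(s['img'][84:384,60:440,::-1],None,fx=2,fy=2,interpolation=cv2.INTER_CUBIC))
```

```text
[477.09129499  23.60338817 124.4730704 ] 53.010764931585584
```

View pics/w5b.png

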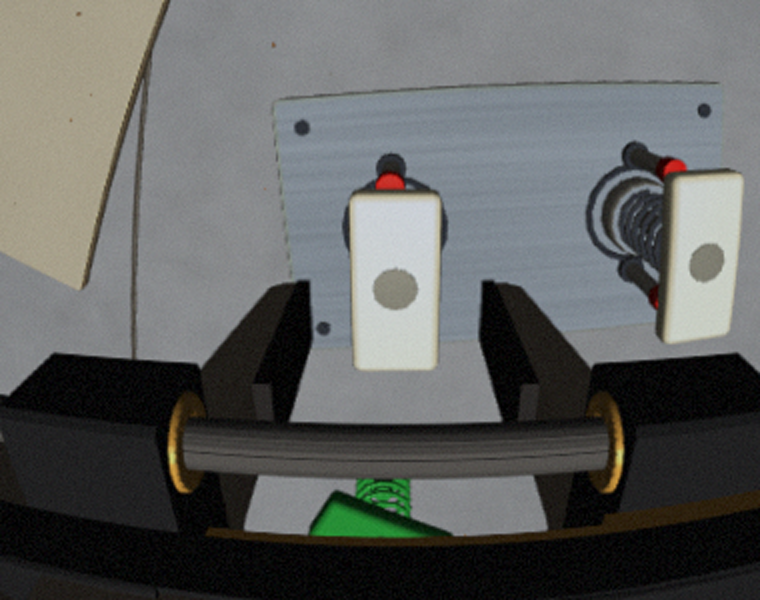

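Request:
{"method": "arm_command", "body": {"plan": [[[0,0,0],[0,-0.001,0.012],0.15],[[0,0,0],[0,-0.001,0.024],0.15],[[0,0,0],[0,-0.001,0.034],0.15],[[0,0,0],[0,-0.001,0.036],0.15],[[0,0,0],[0,-0.001,0.036],0.15],[[0,0,0],[0,-0.001,0.036],0.15]]}}

```text
t: 14.6
tool_pos: [479.0, 24.4, 89.6]
tool_rot: [3.142, 0.0, -1.401]
contact_force: [-0.0, 0.1, -0.6]
opening: 52.9
```

Request:
{"method": "arm_command", "body": {"plan": [[[0,0,0],[0,0,0],-0.4],[[0,0,0],[0,0,0],-0.5],[[0,0,0],[0,0,0],-0.6],[[0,0,0],[0,0,0],-0.7],[[0,0,0],[0,0,0],-0.7],[[0,0,0],[0,0,0],-0.7]], "squeeze": 15}}

```text
t: 15.1
tool_pos: [479.1, 24.3, 89.7]
tool_rot: [-3.141, -0.0, -1.402]
contact_force: [0.7, 0.3, 0.3]
opening: 30.0
```

Request:
{"method": "arm_command", "body": {"plan": [[[0,0,0],[0,0,-0.005],-0.7],[[0,0,0],[0,0,-0.015],-0.7],[[0,0,0],[0,0,-0.03],-0.7],[[0,0,0],[0,0,-0.055],-0.7],[[0,0,0],[0,0,-0.08],-0.7],[[0,0,0],[0,0,-0.105],-0.7],[[0,0,0],[0,0,-0.12],-0.7],[[0,0,0],[0,0,-0.12],-0.7]]}}

```text
t: 15.77
tool_pos: [480.7, 24.7, 213.3]
tool_rot: [-3.135, -0.002, -1.401]
contact_force: [0.3, -0.0, -1.7]
opening: 29.8
```

Run:
```python
from h import *
s=snap('scene','s6')
cv2.imwrite('pics/s6b.png',cv2.resize(s['img'][150:320,150:360,::-1],None,fx=3,fy=3,interpolation=cv2.INTER_CUBIC))
```

```text
(no output)
```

View pics/s6b.png

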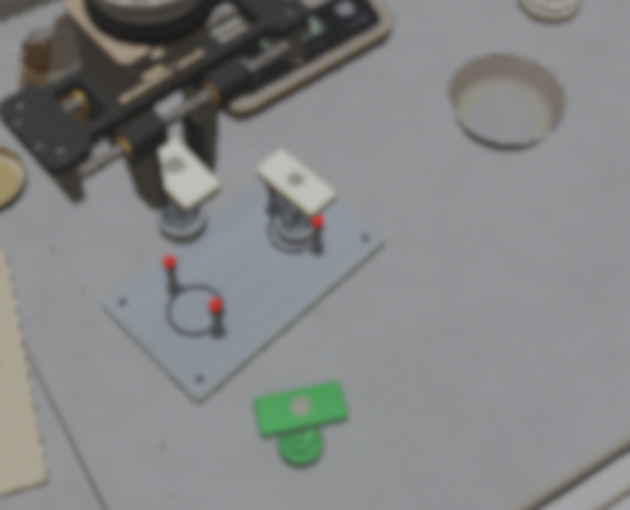

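Request:
{"method": "arm_command", "body": {"plan": [[[0,0,0],[0.015,0.001,0],-0.7],[[0,0,0],[0.05,0.003,0],-0.7],[[0,0,0],[0.09,0.005,0],-0.7],[[0,0,0],[0.13,0.007,0],-0.7],[[0,0,0],[0.17,0.01,0],-0.7],[[0,0,0],[0.21,0.012,0],-0.7],[[0,0,0],[0.25,0.014,0],-0.7],[[0,0,0],[0.28,0.016,0],-0.7]]}}

```text
t: 16.48
tool_pos: [508.9, -257.9, 207.7]
tool_rot: [3.139, 0.001, -1.404]
contact_force: [0.1, 0.2, -2.0]
opening: 29.6
```

Request:
{"method": "arm_command", "body": {"plan": [[[0,0,0],[0.02,0.001,0],-0.7],[[0,0,0],[0.04,0.002,0],-0.7],[[0,0,0],[0.05,0.0025,0],-0.7],[[0,0,0],[0.056,0.0027,0],-0.7],[[0,0,0],[0.056,0.0027,0.02],-0.7],[[0,0,0],[0.056,0.0027,0.045],-0.7],[[0,0,0],[0.056,0.0027,0.06],-0.7],[[0,0,0],[0.056,0.0027,0.06],-0.7]]}}

```text
t: 17.15
tool_pos: [514.7, -307.3, 145.5]
tool_rot: [3.136, 0.006, -1.4]
contact_force: [-0.9, 1.3, -1.2]
opening: 29.8
```

Request:
{"method": "arm_command", "body": {"plan": [[[0,0,0],[0,0,0],-0.7],[[0,0,0],[0,0,0],-0.7],[[0,0,0],[0,0,0],-0.7]]}}

```text
t: 17.4
tool_pos: [518.0, -309.9, 151.0]
tool_rot: [-3.14, -0.001, -1.401]
contact_force: [-0.2, 0.0, -2.1]
opening: 29.4
```

Run:
```python
from h import *
snap('top','t7');q=snap('scene','s7');s=snap('wrist','w7');print(s['o']['tool_pos'],s['o']['opening'])
a=cv2.resize(s['img'][84:384,60:440,::-1],(800,632),interpolation=cv2.INTER_CUBIC)[:600]
cv2.imwrite('pics/w7b.png',a)
cv2.imwrite('pics/s7b.png',cv2.resize(q['img'][80:260,200:420,::-1],None,fx=3,fy=3,interpolation=cv2.INTER_CUBIC))
```

```text
[ 517.78228087 -310.12003969  150.86164764] 29.630245141897202
```

View pics/w7b.png

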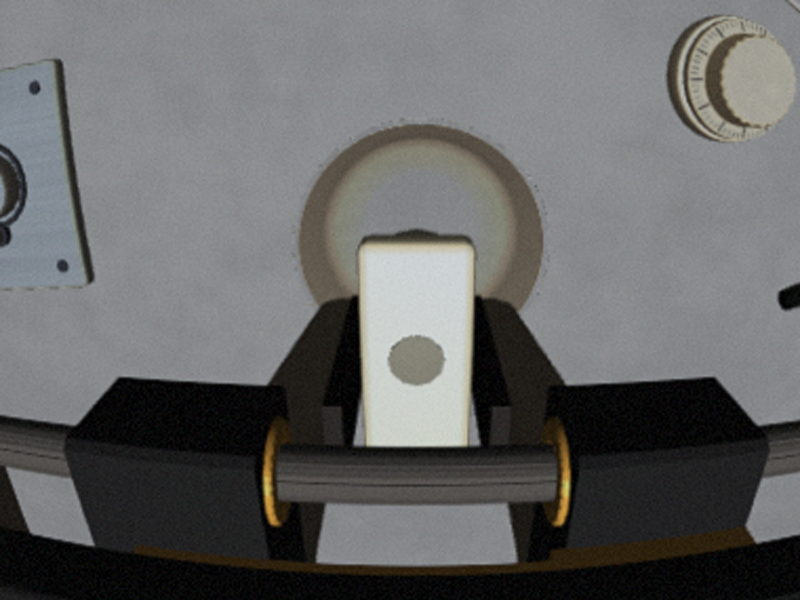

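View pics/s7b.png

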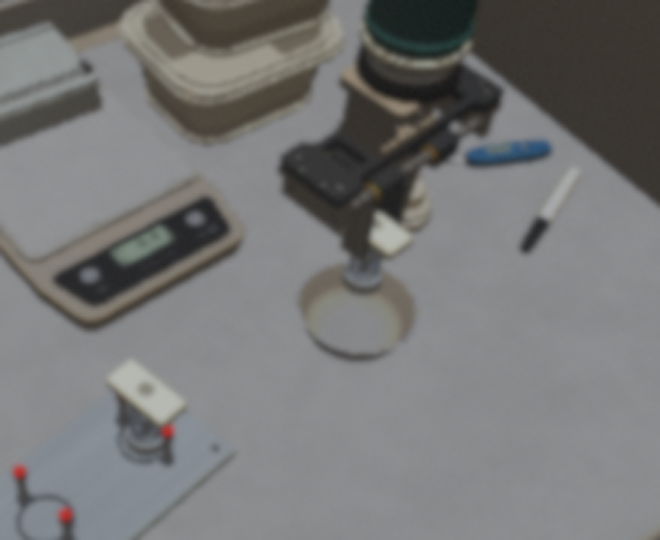

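Run:
```python
from h import *
w=load('w7');k=800/380
p=np.array([(300,238),(543,240),(422,124),(335,158),(505,155),(320,302),(527,300)],float)
u=(p+.5)/k-.5+[60,84]
P=plane(w,u,42);A=np.c_[2*P[:,:2],np.ones(len(P))];x=np.linalg.lstsq(A,(P[:,:2]**2).sum(1),rcond=None)[0]
print(x[:2],np.sqrt(x[2]+x[0]**2+x[1]**2),P.round(1))
```

```text
[ 518.11307544 -312.45920656] 51.8243218195158 [[ 513.1 -260.6   42. ]
 [ 529.5 -362.8   42. ]
 [ 568.9 -303.6   42. ]
 [ 549.3 -270.7   42. ]
 [ 562.3 -339.4   42. ]
 [ 485.6 -272.7   42. ]
 [ 501.7 -362.    42. ]]
```

Request:
{"method": "arm_command", "body": {"plan": [[[0,0,0],[0.001,0,0.015],-0.7],[[0,0,0],[0.001,0,0.03],-0.7],[[0,0,0],[0.001,0,0.045],-0.7],[[0,0,0],[0.001,0,0.058],-0.7],[[0,0,0],[0.001,0,0.066],-0.7],[[0,0,0],[0.001,0,0.069],-0.7],[[0,0,0],[0.001,0,0.07],-0.7],[[0,0,0],[0.001,0,0.07],-0.7]]}}

```text
t: 18.22
tool_pos: [517.6, -311.1, 79.9]
tool_rot: [-3.141, -0.0, -1.401]
contact_force: [-0.6, -0.0, -1.9]
opening: 29.9
```

Request:
{"method": "arm_command", "body": {"plan": [[[0,0,0],[0,0,0.002],-0.7],[[0,0,0],[0,0,0.002],-0.7],[[0,0,0],[0,0,0.002],-0.7],[[0,0,0],[0,0,0.002],-0.7]]}}

```text
t: 18.55
tool_pos: [517.5, -311.1, 78.0]
tool_rot: [-3.141, -0.0, -1.401]
contact_force: [-0.7, -0.4, -1.6]
opening: 30.0
```

Request:
{"method": "arm_command", "body": {"plan": [[[0,0,0],[0,0,0.001],-0.7],[[0,0,0],[0,0,0.002],-0.7],[[0,0,0],[0,0,0.002],-0.7],[[0,0,0],[0,0,0.002],-0.7]]}}

```text
t: 18.88
tool_pos: [517.5, -311.2, 75.8]
tool_rot: [-3.141, -0.001, -1.401]
contact_force: [0.4, 0.4, 0.6]
opening: 29.7
```

Request:
{"method": "arm_command", "body": {"plan": [[[0,0,0],[0,0,0.001],-0.7],[[0,0,0],[0,0,0.001],-0.7],[[0,0,0],[0,0,0.001],-0.7],[[0,0,0],[0,0,0.001],-0.7]]}}

```text
t: 19.22
tool_pos: [517.5, -311.2, 74.7]
tool_rot: [-3.141, -0.0, -1.401]
contact_force: [0.7, -1.2, 0.9]
opening: 30.0
```

Request:
{"method": "arm_command", "body": {"plan": [[[0,0,0],[0,0,-0.0005],-0.3],[[0,0,0],[0,0,-0.0005],-0.2],[[0,0,0],[0,0,-0.0005],-0.1],[[0,0,0],[0,0,-0.0005],0],[[0,0,0],[0,0,-0.0005],0.1],[[0,0,0],[0,0,-0.0005],0.15]]}}

```text
t: 19.72
tool_pos: [517.2, -310.9, 75.0]
tool_rot: [3.141, 0.0, -1.401]
contact_force: [-0.6, -0.1, 0.1]
opening: 52.4
```

Run:
```python
from h import *
s=snap('wrist','w8');print(s['o']['tool_pos'],s['o']['opening'])
a=cv2.resize(s['img'][84:384,60:440,::-1],(800,632),interpolation=cv2.INTER_CUBIC)[:600]
cv2.imwrite('pics/w8b.png',a)
```

```text
[ 517.17397779 -310.94918073   75.00420548] 52.38664986762291
```

View pics/w8b.png

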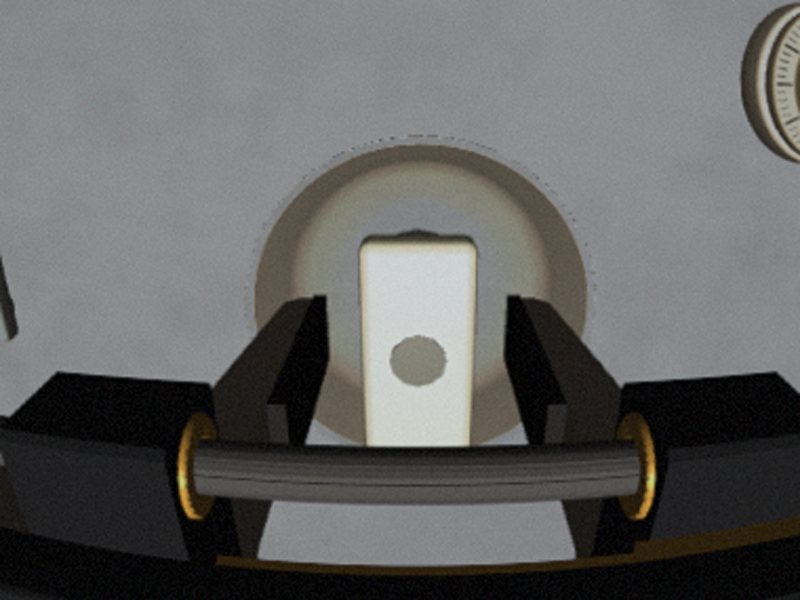

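The spring stands free between the open jaws, so I'm retreating straight up.

Request:
{"method": "arm_command", "body": {"plan": [[[0,0,0],[0,0,-0.015],0.15],[[0,0,0],[0,0,-0.04],0.15],[[0,0,0],[0,0,-0.07],0.15],[[0,0,0],[0,0,-0.1],0.15],[[0,0,0],[0,0,-0.13],0.15],[[0,0,0],[0,0,-0.16],0.15],[[0,0,0],[0,0,-0.16],0.15],[[0,0,0],[0,0,-0.16],0.15]]}}

```text
t: 20.43
tool_pos: [518.1, -311.4, 237.1]
tool_rot: [-3.139, -0.003, -1.402]
contact_force: [-0.1, 0.5, 0.1]
opening: 52.8
```

Request:
{"method": "arm_command", "body": {"plan": [[[0,0,0],[0.03,0.03,0],0.15],[[0,0,0],[0.06,0.05,0],0.15],[[0,0,0],[0.09,0.06,0],0.15],[[0,0,0],[0.12,0.06,0],0.15],[[0,0,0],[0.15,0.06,0],0.15],[[0,0,0],[0.15,0.06,0],0.15],[[0,0,0],[0.15,0.06,0],0.15]]}}

```text
t: 21.02
tool_pos: [482.0, -469.8, 232.4]
tool_rot: [3.139, 0.003, -1.404]
contact_force: [0.5, -0.2, 0.2]
opening: 53.2
```

Run:
```python
from h import *
t=snap('top','t9');q=snap('scene','s9');print(q['o']['t'],q['o']['tool_pos'],q['o']['contact_force'])
a=cv2.resize(q['img'][130:290,150:360,::-1],None,fx=3,fy=3,interpolation=cv2.INTER_CUBIC)
cv2.imwrite('pics/s9b.png',a)
cv2.imwrite('pics/t9b.png',cv2.resize(t['img'][130:280,170:370,::-1],None,fx=4,fy=4,interpolation=cv2.INTER_CUBIC))
w=snap('wrist','w9')
```

```text
21.0667 [ 482.74327762 -468.05073667  232.92700353] [-0.13079625  0.73195602  0.20866191]
```

View pics/s9b.png

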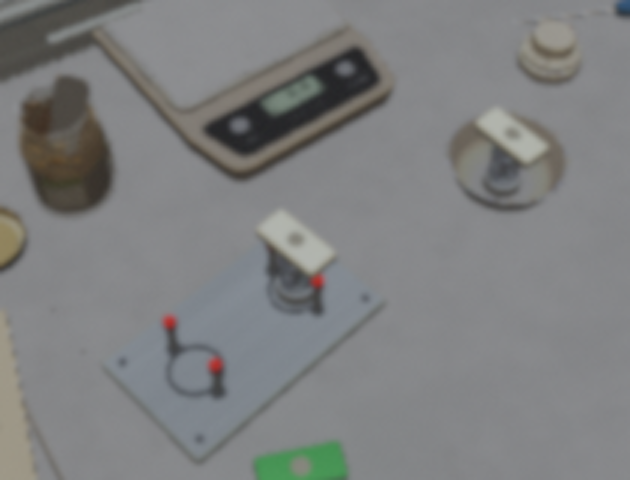

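View pics/t9b.png

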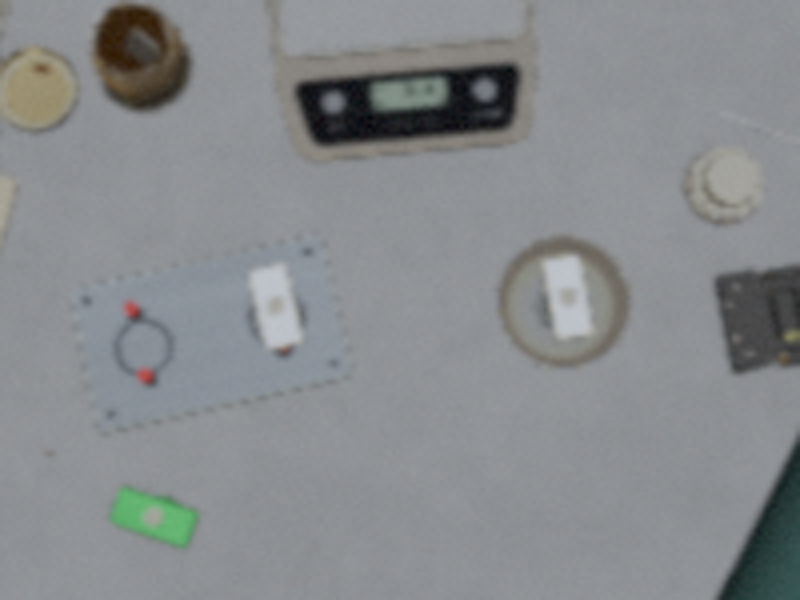

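View pics/w9.png

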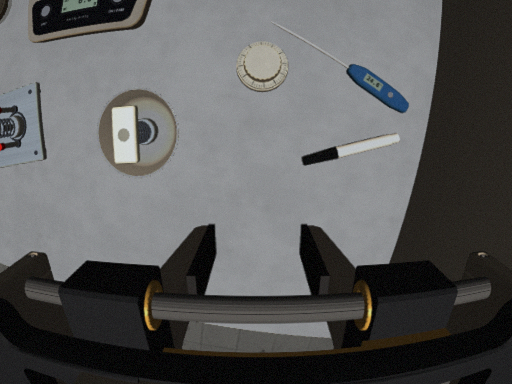

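Run:
```python
from h import *
t,q,w=load('t9'),load('s9'),load('w9')
a=np.array([569,297])/4+[170,130]-.4;b=np.array([513,133])/3+[150,130]-.35
print(tri(t,a,q,b),tri(w,[124,134.5],t,a),tri(w,[124,134.5],q,b))
a=np.array([275,305])/4+[170,130]-.4;b=np.array([296,239])/3+[150,130]-.35
print(tri(t,a,q,b))
print(manip.sign_off())
```

```text
(array([ 515.3392696 , -310.2549239 ,   76.69184977]), np.float64(1.2245504350715046)) (array([ 516.76558458, -310.74986282,   69.46163344]), np.float64(0.04031819578948432)) (array([ 517.11924601, -312.73474411,   73.45661946]), np.float64(0.4231303650450298))
(array([504.73420039, -83.01033877,  91.96252238]), np.float64(2.2133504125033245))
the job is handed in; nothing more can be done
None
```

I pressed both springs onto their stops, left first, and then moved the weaker one to the bowl. I handed the job in at about 21 s of the 72 s allowed.

| Spring | Landing force (approx.) | Hold force | Borne by the stops | Result |
|---|---|---|---|---|
| Left | 4.4 N | 11–12.5 N | 7 N (8 N at most) | weaker |
| Right | 9.2 N | 16.5 N | 7.3 N | stronger |

Each hold lasted a little over a second. The landing forces are read from the bend in the force curve, with about 0.5 N of sensor noise.

**Placing:** The left spring went into the bowl and the right spring stayed in its seat.

**Last checks:** After backing off, the pictures show the weaker spring upright in the bowl. Its bar centre is within about 2 mm of the bowl's centre. The stronger spring is still in its seat at (505, -83) mm. Nothing else appears to have moved, and the gripper touches nothing.

**Disagreements:** The bar in the bowl should be 74 mm up; the camera pairs put it at 69, 73 and 77 mm. For the right bar, top plus scene gave 92 mm against an expected 88, the same high reading that pair gave at the start. I put these differences down to calibration error and the blurry pictures.

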